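# Fit the snap ring over an idler axle with pliers

### The job

This belt idler is being put back together: first lock the loose slide carriage where it stands by turning its black clamp knob clockwise to the stop. Then squeeze the snap-ring pliers to their stop so that they spread the ring on their tips, carry it over the top end of the thick axle and bring it level with the groove above the pulley. Finish while still holding it there, spread, level and clear of the axle and the pulley, without ever touching the ring with the fingers or disturbing the other things.

Things in the scene. Friction and masses are not known exactly. Their poses are not given: they have to be found in the camera images.
- knob_grip (a point): Centre of the grip bar of the black clamp knob (axis vertical), 69 mm above the table, 27 mm above the carriage's top, 68 mm from the axle. The bar is 13 mm wide, 40 mm long and 22 mm high, rounded; this point is at its mid-height. The bar's long side lies along this frame's y axis, which turns with the knob.
- clamp_knob (a joint): Clamp knob angle, rad: about 0 to 0.25 when loose, grows clockwise seen from above; stop at 1.35. From about 0.7 its shoe presses on the rail; from 1.1 the carriage is locked. Needs about 0.15 N m; stays where it is left.
- carriage: Aluminium slide carriage, 60 x 108 mm, top 42 mm above the table, on a fixed base plate 90 x 185 x 14 mm. Rail along this frame's y axis: 12 mm travel either way, slides at about 1.5 N while unlocked. Origin on the axle's axis at table height, z up. Knob at 68 mm along +y; a small fixed drive pulley, 56 mm high, about 68 mm along -y.
- axle_groove (a point): On the axis of the carriage's upright steel axle (28 mm thick, chamfered top end 84 mm above the table), at mid-height of its ring groove: 68 mm above the table, 16 mm below the axle's end, 6 mm above the hub of the toothed pulley (51 mm across, spins freely) on the axle. Groove 5 mm high, 1.7 mm deep.
- snap_ring: Steel snap ring lying flat on a block of the grey cradle, 3 mm thick, 35 mm across, bore 26 mm when relaxed; origin in the bore's centre at the underside (28 mm above the table at the start). Frame: +x to the closed back of the ring; the two lugs (9 mm wide) with holes are at x = -22, y = +-5.5 mm. The pliers' tips stand in these holes from the start.
- ring_bore (a point): Where the axle's axis must pass when the ring is spread: centre of the spread bore, 3.1 mm from the ring's origin towards the lugs, at mid-thickness (29.5 mm above the table at the start). Axes as snap_ring. The fully spread ring leaves about 2 mm round the axle.
- ring_l (a joint): How far the ring is spread, rad: 0 relaxed, about 0.19 with the pliers squeezed to their stop, when the bore is about 32 mm across. A spring: pulls back with about 5 N at the lugs, which also holds it on the pins; on lifted pliers its back sags a little (up to about 0.07 rad).
- pliers: Snap-ring pliers lying flat on the cradle, 145 mm long, 0.12 kg; origin at the middle of the pivot (45 mm above the table), z up, +x from handles to tips. Jaws 8 mm high, pivot disc 21 mm across and 13 mm high. The tips are bent down: shanks end on the ring's lugs, 14 mm below and 50 mm ahead of the origin; 2.8 mm pins go 4.5 mm further, through the lugs. Squeezing the handles spreads the tips.
- pliers_grip (a point): Grip point midway between the rubber handles at mid-height, 50 mm behind the pivot, 45 mm above the table; axes as pliers (handles face +-y). Handles 13 mm high, 9 mm wide, from 34 to 90 mm behind the pivot; outer faces about 55 mm apart here when open, 32 mm and parallel at the stop. In squeezed pliers ring_bore is about 116 mm ahead of this point and 15.5 mm below it.
- pliers_l (a joint): Angle of one plier half, rad: 0 open, 0.246 at the stop screw (the other half mirrors it). Return spring and ring together push back with about 10 N at the grip point.
- cradle: Fixed grey cradle, 184 x 56 mm, base 6 mm high; origin at table height under the pliers' pivot, +x towards the ring. Pivot rest 38.5 mm high, within 11 mm of the origin; ring block 28 mm high, 56 to 94 mm ahead; handle bar 38.5 mm high, 78 mm wide, 72 to 84 mm behind. Beside and below the handles between pivot and bar there is only the base.
- forceps_loose: Steel forceps lying on the table, 128 x 9 x 9 mm. Bystander.
- case: Black screw case, 44 mm across, 62 mm high; origin at its base. Bystander.
- small_beaker: Small clear beaker, 45 mm across, 59 mm high; origin at its base. Bystander.

How it is judged:
By the outcome, as a careful person would: the job done as asked, in the order asked, and still so for the second after the job is handed in, while the arm keeps its last pose, push and grip.
It also fails if it takes over 58 s, if anything falls off the work surface, if the arm or the gripper's body presses on something with over 40 N, if the wrist force passes 120 N, or if a joint passes its speed limit or range.

### The arm

A 6-joint arm with a two-finger parallel gripper is mounted at the origin on a cart in front of the work surface, level with it; the furniture and walls round the work are solid. World frame = base frame: x ahead of the robot, y to its left, z up, the work surface at z = 0. Lengths are in m, angles in degrees, forces in N, time in s.
With the tool pointing down it reaches from about 0.3 to 0.75 m from the base axis. Payload 8.5 kg.
Tool frame: the origin (TCP) lies midway between the tips of the shut fingers; the grasp point (between the pads) lies env.tcp_to_grasp behind it (env.tcp_to_grasp is the distance from the TCP to the grasp point, in m); z points along the fingers, y is the line along which they close (so a half turn about z gives the same grasp; the last joint's range is limited). The gripper opens to 85 mm and grips with 20 to 120 N. Pads are 22 mm wide; open, the fingers measure 114 mm over their backs; the gripper's body (76 mm by 85 mm) begins 54 mm behind the grasp point. The pads swing forward as they close: fully open they stand 13 mm farther back than shut.
Start: joints at [-12.336, 21.807, 74.336, -0, 83.858, -12.336], TCP at [0.55, 0, 0.21] pointing down, gripper open.
Joint ranges: [-178.18, 178.18], [-50.72, 133.34], [12.68, 142.11], [-81.47, 261.47], [9.98, 163.14], [-165.26, 165.26]. Speed limits (degrees/s): [136.94, 136.94, 180, 180, 180, 180].

### API

Orientations are given as a 3x3 rotation matrix whose columns are the frame's x, y, z axes.
In Python, from rig import observe, optics, job, env gives the robot as it stands. The module is installed in compiled form; this text tells all that it offers.
- The arm moves only by the shell command python3 -m jog 'ROWS' [FORCE]. ROWS is JSON, a list of rows, each a list of 7 numbers: the turn, a rotation vector about the tool's x, y, z in rad, then the shift along the tool's x, y, z in m, then the opening in per cent of the stroke, from 0 (shut) to 100 (fully open). A call has 1 to 10 rows; each row shifts and turns the commanded pose from where the row before left it, along the tool's axes as they then stand; what a row does not reach is not made up. A row lasts 1/8 s, in which the tool goes at most 62.5 mm and 10.7 degrees, less where a joint would pass 70% of its speed; a pose out of reach is approached as far as the arm can. A call is refused whole if a number of a shift passes 0.0625 or a number of a turn 0.188, either way. A call with a gripper value outside its range is refused whole. The fingers move at their own pace and stop on an object; FORCE is the grip in N (left out, the last holds). Time passes only in rows, so rows that do not move let the fingers close. It gives the time, the measured TCP pose, the force, the opening and the grip force at its end, in the units of the state.
- observe(): the state, without advancing time (a new reading comes with each control period).
- optics.get_image(name): name is "scene" or "side" or "wrist"; returns a dict with "pixels" (480x640x3 uint8, red, green, blue), "mtx" (3x3 intrinsics, pixels), "dist_coeffs" ([k1, k2, p1, p2, k3] as OpenCV has them; the pictures are not rectified), "rvec" (rotation vector, rad) and "tvec" (3), from world to camera coordinates, as OpenCV has them. Camera axes: x right, y down, z forward; pixel columns grow to the right and rows downward; lengths in m; the calibration is good to about 2 mm. A picture is of the moment at which its call begins. There is no depth.
- job.close_job(): hands the job in; it is judged then, once.
The state is a dict: "time_s": time; "q": joint angles; "qvel": joint speeds; "joint_efforts": joint torques, N m; "position": TCP position; "tool_rot": TCP orientation; "ft_force": force on the tool from outside, world axes, zero at the start; "wrist_torque": the same for the moment, N m; "grip_width": finger opening in m; "gripper_force": force on a finger pad.
Only numpy, scipy, OpenCV 4.12 (cv2) and the standard library are available. Lean on these libraries where they do the work, as an engineer would, in place of code of your own. Each camera call takes 0.05 s, during which the arm holds its last target. There are 200 camera calls.

## Working session

There is one attempt and no reset: what is moved stays moved. The work goes in short steps, Python scripts to look and compute and a shell command to move; the robot and the scene stay as the last step left them, time stands still between calls to the robot, and variables do not carry over. Pictures are saved under pics/ and viewed, at most 10 in all, crops included, and the job is handed in when it is done.

```bash
mkdir -p pics
cat > h.py <<'E'
import numpy as np, cv2
from rig import observe, optics, job, env
def grab(n,f):
    im=optics.get_image(n); cv2.imwrite('pics/'+f,im['pixels'][:,:,::-1].copy()); np.save('pics/'+f+'.npy',{k:np.array(im[k]) for k in im if k!='pixels'},allow_pickle=True); return im
def load(f): return np.load('pics/'+f+'.npy',allow_pickle=True).item()
def at(c,uv,z):
    R,_=cv2.Rodrigues(np.array(c['rvec'],float)); t=np.array(c['tvec'],float).ravel()
    p=cv2.undistortPoints(np.array([[uv]],float),np.array(c['mtx'],float),np.array(c['dist_coeffs'],float)).ravel()
    o=-R.T@t; d=R.T@np.array([p[0],p[1],1]); return o+d*(z-o[2])/d[2]
def proj(c,P): return cv2.projectPoints(np.array(P,float).reshape(-1,1,3),np.array(c['rvec'],float),np.array(c['tvec'],float),np.array(c['mtx'],float),np.array(c['dist_coeffs'],float))[0].reshape(-1,2)
E
python3 - <<'E'
from h import *
for n in ['scene','side','wrist']:
    c=grab(n,n+'0.png'); R,_=cv2.Rodrigues(c['rvec']); print(n,-R.T@np.ravel(c['tvec']),R[2])
print(env.tcp_to_grasp,observe())
E
```

```text
scene [ 0.15130034 -0.70062609  0.52759759] [ 0.42530301  0.78869479 -0.44393453]
side [1.28657883 0.34384146 0.65455739] [-0.74496302 -0.30798715 -0.59175503]
wrist [0.55049686 0.06878998 0.37312105] [-0.00128766 -0.27394539 -0.96174439]
0.0187 {'time_s': 0.15, 'q': array([-1.23332302e+01,  2.18330398e+01,  7.43717054e+01,  6.62280526e-04,
        8.38582444e+01, -1.23363356e+01]), 'qvel': array([-0.10568987, -0.06336321, -0.18010548, -0.02080163, -0.02737586,
        0.02020798]), 'joint_efforts': array([ 1.94521621e-03, -4.48624384e+01, -2.31344014e+01, -1.86937300e-04,
        3.77541786e-03, -1.65174959e-05]), 'position': array([5.49759825e-01, 7.79414308e-05, 2.09963118e-01]), 'tool_rot': array([[-5.28243247e-05,  9.99999424e-01, -1.07154944e-03],
       [ 9.99999968e-01,  5.30880092e-05,  2.46050785e-04],
       [ 2.46107530e-04, -1.07153641e-03, -9.99999396e-01]]), 'ft_force': array([ 0.7880273 , -0.35776848,  0.0711757 ]), 'wrist_torque': array([-0.0435981 ,  0.02830013,  0.00208953]), 'gripper_force': 0.0, 'grip_width': 0.08576905337409285}
```

View pics/scene0.png

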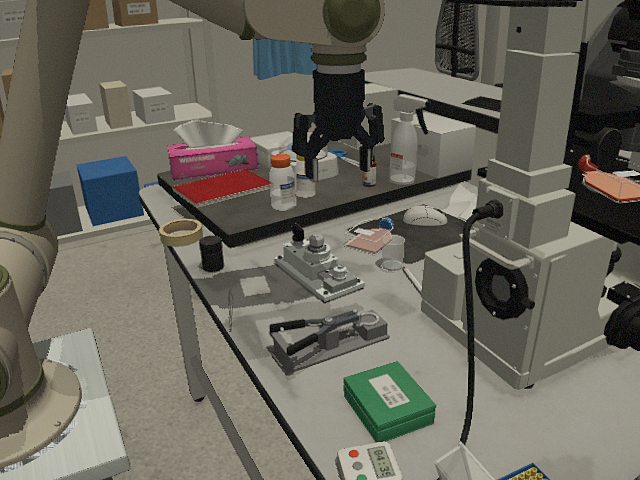

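View pics/wrist0.png

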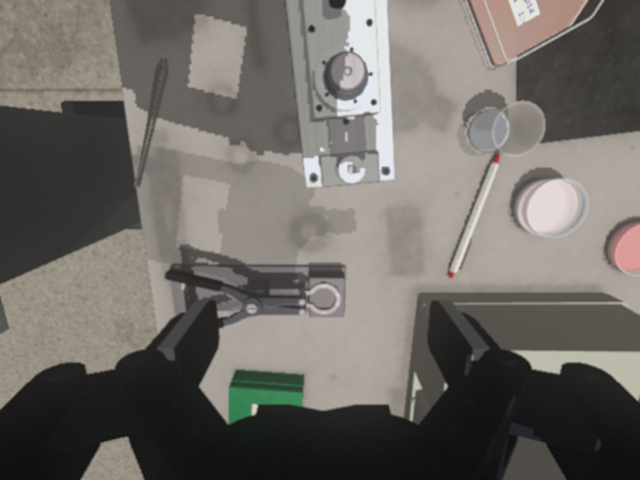

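View pics/side0.png

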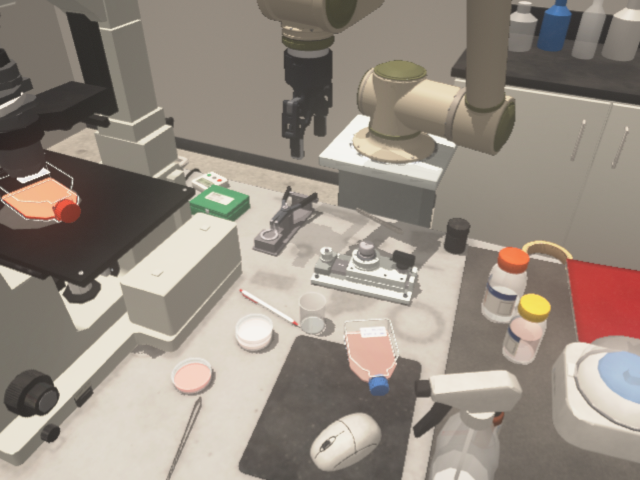

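The wrist view shows the axle end near (347,70), the drive pulley near (351,168), the pliers' pivot at (252,308) and the ring at (323,298). The knob is cut off at (337,0), but the scene view shows it at (298,233) and the side view at (402,259). The case is at (457,235) in the side view and the microscope is at +x, -y.

Run:
```python
from h import *
w,s,d=load('wrist0.png'),load('scene0.png'),load('side0.png')
for n,c,uv,z in [('axle',w,(347,71),.084),('drv',w,(351,168),.056),('knob w',w,(337,0),.075),('pivot',w,(252,308),.0515),('ring',w,(323,298),.031),('handle L end',w,(170,273),.05),('knob s',s,(298,233),.069),('knob d',d,(402,259),.069),('axle s',s,(316,238),.084),('axle d',d,(367,243),.084),('pivot s',s,(326,322),.05),('ring s',s,(371,318),.03),('baseplate c1',w,(307,187),.014),('c2',w,(395,179),.014),('case d',d,(457,222),.062),('beaker w',w,(523,128),.03),('forceps?',w,(138,185),.0),('f2',w,(163,62),.0)]:
    print(n,at(c,uv,z).round(4))
# enlarged crops
a=cv2.imread('pics/wrist0.png')[230:350,140:370]; a=cv2.resize(a,None,fx=3,fy=3,interpolation=2)
b=cv2.imread('pics/side0.png')[225:305,300:420]; b=cv2.resize(b,(360,240),interpolation=2)
e=cv2.imread('pics/scene0.png')[220:300,260:380]; e=cv2.resize(e,(330,240),interpolation=2)
o=np.zeros((600,690,3),np.uint8); o[:360]=a; o[360:600,:360]=b; o[360:600,360:690]=e; cv2.imwrite('pics/crop.png',o)
```

```text
axle [0.5681 0.12   0.084 ]
drv [0.5748 0.0469 0.056 ]
knob w [0.5604 0.1693 0.075 ]
pivot [ 0.4792 -0.0906  0.0515]
ring [ 0.5501 -0.0891  0.031 ]
handle L end [ 0.4009 -0.0539  0.05  ]
knob s [0.5584 0.1808 0.069 ]
knob d [0.5641 0.1878 0.069 ]
axle s [0.5645 0.1153 0.084 ]
axle d [0.5642 0.121  0.084 ]
pivot s [ 0.4735 -0.0896  0.05  ]
ring s [ 0.5547 -0.0905  0.03  ]
baseplate c1 [0.5339 0.0252 0.014 ]
c2 [0.6225 0.0332 0.014 ]
case d [0.3986 0.2523 0.062 ]
beaker w [0.735  0.0815 0.03  ]
forceps? [0.3558 0.0256 0.    ]
f2 [0.3965 0.1429 0.    ]
```

View pics/crop.png

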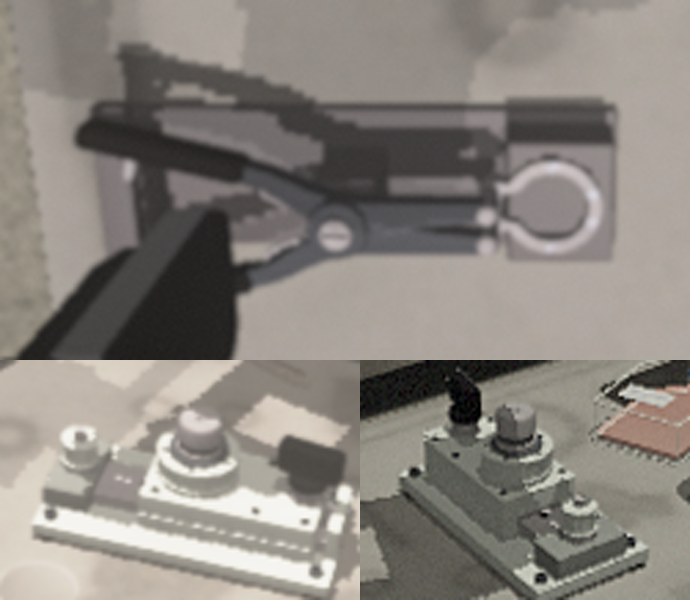

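The crop shows the handles splayed open about the pivot, the ring on its block with its lugs under the tips, and the knob's bar lying roughly along the rail. I'll move over the knob and look closer.

```bash
python3 -m jog '[[0,0,0,0.05,0.004,0,100],[0,0,0,0.05,0.004,0,100],[0,0,0,0.03,0.004,0,100],[0,0,0,0,0,0,100],[0,0,0,0,0,0,100]]'
python3 - <<'E'
from h import *
grab('wrist','w1.png')
E
```

```text
time_s: 0.78
position: [0.5619, 0.1294, 0.2102]
tool_rot: [[0.0, 1.0, -0.001], [1.0, -0.0, -0.0], [-0.0, -0.001, -1.0]]
ft_force: [0.5, 0.7, -0.3]
grip_width: 0.0854
gripper_force: 0.0
```

View pics/w1.png

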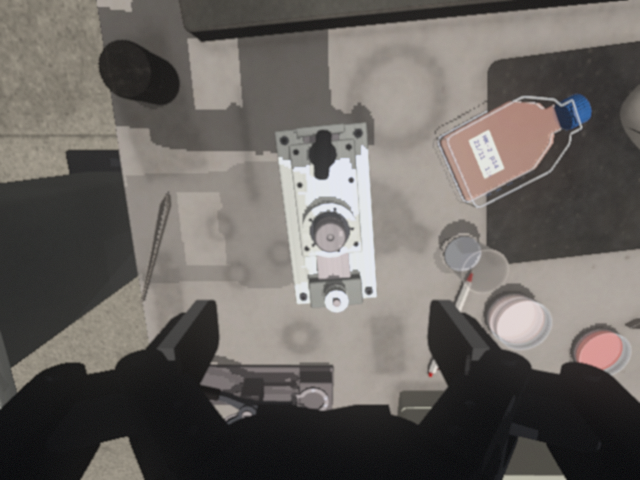

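Here the knob's bar runs from (324,132) to (321,177), the axle top is at (330,237), the drive pulley's hub at (336,301), and the base plate's corners at (277,130), (367,123), (298,305) and (376,297).

Run:
```python
from h import *
w=load('w1.png')
k1,k2=at(w,(324,132),.08),at(w,(321,177),.08)
print('knob',k1,k2,(k1+k2)/2,'len',np.linalg.norm(k1-k2),'yaw',np.degrees(np.arctan2(*(k1-k2)[1::-1])))
for n,uv,z in [('axle',(330,237),.084),('drv',(336,301),.056),('c',(277,130),.014),('c',(367,123),.014),('c',(298,305),.014),('c',(376,297),.014)]: print(n,at(w,uv,z))
im=cv2.imread('pics/w1.png')[110:320,260:390]; cv2.imwrite('pics/c1.png',cv2.resize(im,None,fx=2.8,fy=2.8,interpolation=2))
```

```text
knob [0.56324722 0.20585009 0.08      ] [0.56081055 0.17062325 0.08      ] [0.56202889 0.18823667 0.08      ] len 0.03531101024054548 yaw 86.0431010755335
axle [0.56837916 0.12077545 0.084     ]
drv [0.57516881 0.04835162 0.056     ]
c [0.51782972 0.20942663 0.014     ]
c [0.60486985 0.21584499 0.014     ]
c [0.53456621 0.02365041 0.014     ]
c [0.62103098 0.03334611 0.014     ]
```

View pics/c1.png

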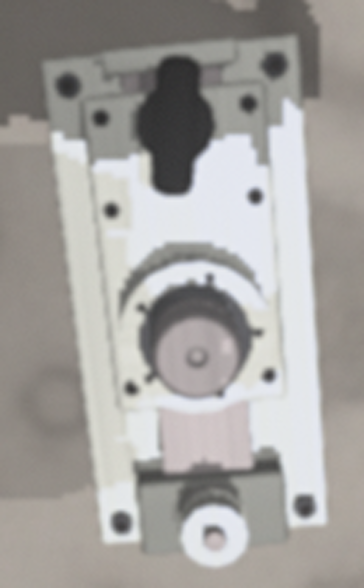

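The bar's yaw is 86° against 95° for the rail, so the knob stands at about 0.16 rad. Its centre at (0.562, 0.188) agrees with the axle position plus 68 mm along the rail. I'll approach now.

```bash
python3 -m jog '[[0,0,0,0.0586,0,0,50],[0,0,0.07,0,0,0,50],[0,0,0,0,0,0.05,50],[0,0,0,0,0,0.05,50],[0,0,0,0,0,0.03,50],[0,0,0,0,0,0.02,50],[0,0,0,0,0,0,50],[0,0,0,0,0,0,50]]' 25
python3 - <<'E'
from h import *
o=observe(); g=o['position']; print(g,o['q'],o['ft_force'])
E
```

```text
time_s: 1.82
position: [0.5627, 0.1881, 0.0615]
tool_rot: [[0.071, 0.997, 0.002], [0.997, -0.071, 0.0], [0.0, 0.002, -1.0]]
ft_force: [-0.2, -0.4, -0.2]
grip_width: 0.0427
gripper_force: 0.0
[0.56266684 0.18808447 0.0614548 ] [ 7.06232038e+00  3.40900095e+01  7.95552862e+01 -4.89559181e-03
  6.62636060e+01  1.11218133e+01] [-0.21822616 -0.35974021 -0.2063449 ]
```

```bash
python3 -m jog '[[0,0,0,0,0,0.002,0],[0,0,0,0,0,0,0],[0,0,0,0,0,0,0],[0,0,0,0,0,0,0],[0,0,0,0,0,0,0]]' 25; python3 -m jog '[[0,0,0.1,0,0,0,0],[0,0,0.1,0,0,0,0],[0,0,0.1,0,0,0,0],[0,0,0.1,0,0,0,0],[0,0,0.1,0,0,0,0],[0,0,0,0,0,0,0]]'
python3 - <<'E'
from h import *
print(observe()['wrist_torque'])
E
```

```text
time_s: 2.45
position: [0.5624, 0.1887, 0.0591]
tool_rot: [[0.07, 0.998, 0.002], [0.998, -0.07, 0.0], [0.0, 0.001, -1.0]]
ft_force: [0.1, -0.6, 6.0]
grip_width: 0.0001
gripper_force: 2.9
time_s: 3.2
position: [0.5625, 0.1887, 0.0591]
tool_rot: [[0.541, 0.841, 0.002], [0.841, -0.541, 0.0], [0.001, 0.001, -1.0]]
ft_force: [0.7, 0.6, 5.1]
grip_width: -0.0
gripper_force: 2.9
[-0.07002414 -0.03841657 -0.05791565]
```

The fingers shut fully with 6 N upward, so the bar is not between the pads. I'll look.

Run:
```python
from h import *
a=grab('side','s2.png')['pixels'][150:310,280:480]; b=grab('scene','sc2.png')['pixels'][150:310,230:390]
o=np.hstack([cv2.resize(a,(450,360),interpolation=2),cv2.resize(b,(350,360),interpolation=2)])
cv2.imwrite('pics/c2.png',o[:,:,::-1])
```

```text
(no output)
```

View pics/c2.png

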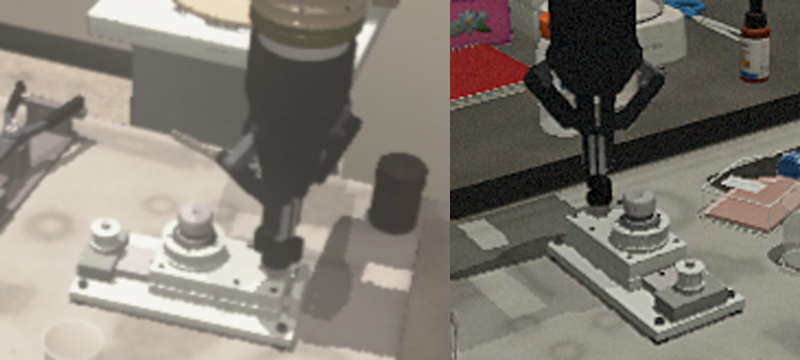

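Run:
```python
from h import *
P=[[.5625,.1887,z] for z in (.042,.058,.069,.08,.1)]
for f in('s2.png','sc2.png'): print(proj(load(f),P).round(1).tolist())
c=grab('wrist','w2.png'); print(proj(c,P).round(1).tolist())
a=cv2.imread('pics/s2.png')[225:285,370:440]; b=cv2.imread('pics/sc2.png')[200:260,265:335]
o=np.hstack([cv2.resize(a,(350,300),interpolation=2),cv2.resize(b,(350,300),interpolation=2)])
w=c['pixels'][:,:,::-1][180:480,145:495]
cv2.imwrite('pics/c3.png',np.vstack([o,cv2.resize(w.copy(),(700,300))]))
```

```text
[[401.3, 270.2], [402.2, 263.4], [402.8, 258.6], [403.4, 253.8], [404.5, 244.8]]
[[298.7, 243.3], [298.3, 236.1], [298.1, 231.1], [297.9, 226.0], [297.5, 216.7]]
[[321.2, 274.2], [321.1, 285.6], [321.0, 294.8], [320.9, 305.1], [320.7, 328.0]]
```

View pics/c3.png

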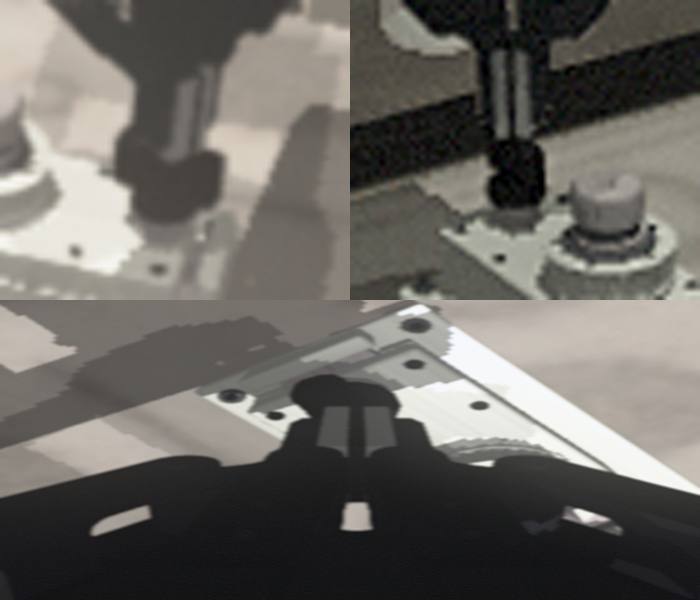

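The shots are too dark to tell the fingers from the bar. I'll make one brightened composite with projected markers.

Run:
```python
from h import *
def br(f,x0,y0,w,h,W,H,pts):
    im=cv2.imread('pics/'+f)[y0:y0+h,x0:x0+w].astype(float)
    im=(255*(im/255)**0.4).clip(0,255).astype(np.uint8)
    im=cv2.resize(im,(W,H),interpolation=cv2.INTER_CUBIC)
    for p,col in zip(proj(load(f),pts),[(0,0,255),(0,255,0),(255,0,0),(0,255,255)]):
        cv2.circle(im,(int((p[0]-x0+.5)*W/w),int((p[1]-y0+.5)*H/h)),3,col,-1)
    return im
K=[[.5625,.1887,.059],[.5625,.1887,.08]]
a=br('s2.png',365,205,80,80,400,400,K)
b=br('w2.png',245,200,160,160,400,400,K+[[.5625+.011*.54,.1887+.011*.84,.059]])
c=br('scene0.png',270,80,140,105,266,200,[[.55,0,.21],[.55-.0427,0,.223],[.55+.0427,0,.223]])
d=br('side0.png',360,225,80,60,266,200,K)
e=br('sc2.png',265,195,80,60,266,200,K)
cv2.imwrite('pics/c4.png',np.vstack([np.hstack([a,b]),np.hstack([c,d,e,np.zeros((200,2,3),np.uint8)])]))
```

```text
(no output)
```

View pics/c4.png

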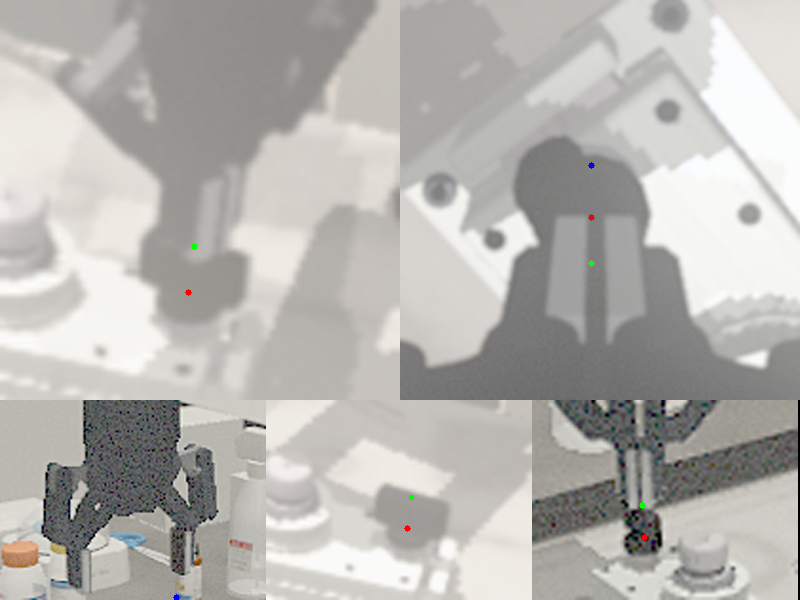

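The brightened view shows the shut fingertips resting on the top of the bar at z ≈ 0.079. The real tips therefore sit about 20 mm behind the TCP reading, and the knob has not turned. I'll lift, turn back, open, and go about 18 mm deeper while watching the force.

```bash
python3 -m jog '[[0,0,0,0,0,-0.01,50],[0,0,-0.17,0,0,0,50],[0,0,-0.17,0,0,0,50],[0,0,-0.16,0,0,0,50],[0,0,0,0,0,0,50],[0,0,0,0,0,0.01,50],[0,0,0,0,0,0.007,50],[0,0,0,0,0,0,50]]' 25; python3 -m jog '[[0,0,0,0,0,0.005,50],[0,0,0,0,0,0,50],[0,0,0,0,0,0.004,50],[0,0,0,0,0,0,50]]' 25
```

```text
time_s: 4.35
position: [0.5615, 0.1886, 0.0505]
tool_rot: [[0.071, 0.997, -0.002], [0.997, -0.071, -0.0], [-0.0, -0.002, -1.0]]
ft_force: [0.2, 0.0, -0.5]
grip_width: 0.0427
gripper_force: 0.0
time_s: 4.85
position: [0.5618, 0.1886, 0.0422]
tool_rot: [[0.07, 0.998, -0.0], [0.998, -0.07, -0.0], [-0.0, -0.0, -1.0]]
ft_force: [-0.8, -0.3, 0.5]
grip_width: 0.0428
gripper_force: 0.0
```

No contact down to 0.042. Closing now.

```bash
python3 -m jog '[[0,0,0,0,0,0,0],[0,0,0,0,0,0,0],[0,0,0,0,0,0,0],[0,0,0,0,0,0,0],[0,0,0,0,0,0,0]]' 25
```

```text
time_s: 5.48
position: [0.5614, 0.1886, 0.0426]
tool_rot: [[0.07, 0.998, -0.001], [0.998, -0.07, -0.0], [-0.0, -0.001, -1.0]]
ft_force: [-4.4, -1.8, 6.0]
grip_width: 0.0121
gripper_force: 28.1
```

The bar is gripped at 12 mm. Turning clockwise.

```bash
python3 -m jog '[[0,0,0.12,0,0,0,0],[0,0,0.12,0,0,0,0],[0,0,0.12,0,0,0,0],[0,0,0.12,0,0,0,0],[0,0,0.12,0,0,0,0],[0,0,0,0,0,0,0]]'; python3 -m jog '[[0,0,0.12,0,0,0,0],[0,0,0.12,0,0,0,0],[0,0,0.12,0,0,0,0],[0,0,0.1,0,0,0,0],[0,0,0.06,0,0,0,0],[0,0,0,0,0,0,0]]';python3 - <<'E'
from h import *
o=observe();print(o['wrist_torque'],np.degrees(np.arctan2(o['tool_rot'][1,0],o['tool_rot'][0,0])))
E
```

```text
time_s: 6.22
position: [0.5613, 0.1886, 0.0426]
tool_rot: [[0.622, 0.783, -0.001], [0.783, -0.622, -0.0], [-0.001, -0.001, -1.0]]
ft_force: [-6.2, -1.8, 5.9]
grip_width: 0.0125
gripper_force: 28.2
time_s: 6.98
position: [0.5612, 0.1886, 0.0427]
tool_rot: [[0.929, 0.371, -0.001], [0.371, -0.929, -0.0], [-0.001, -0.0, -1.0]]
ft_force: [-5.2, -2.0, 6.8]
grip_width: 0.0124
gripper_force: 28.3
[-0.24375999  1.03937676 -0.01561962] 21.783942039816765
```

```bash
for i in 1 2; do python3 -m jog '[[0,0,0.06,0,0,0,0],[0,0,0,0,0,0,0],[0,0,0,0,0,0,0]]' >/dev/null
python3 - <<'E'
from h import *
o=observe();print(o['wrist_torque'],o['joint_efforts'][5],o['ft_force'],o['position'],o['grip_width'],np.degrees(np.arctan2(o['tool_rot'][1,0],o['tool_rot'][0,0])))
E
done
```

```text
[-0.22812054  1.06366321 -0.06224365] -0.06742365891113877 [-6.7979555  -0.6670898   6.38624141] [0.56126561 0.18855106 0.04272068] 0.012563738989808393 18.370974650243458
[-0.19299798  1.0507719   0.79918058] 0.8234601281583309 [-6.00777014 -1.62570969  6.49483936] [0.56126721 0.1885875  0.04273382] 0.012178170119504011 15.051841928153479
```

The torque rose to 0.8 N m with the knob at about 1.35 rad, so it is on its stop. Releasing with a small opening and lifting.

```bash
python3 -m jog '[[0,0,0,0,0,0,40],[0,0,0,0,0,0,40],[0,0,0,0,0,0,40],[0,0,0,0,0,-0.03,40],[0,0,0,0,0,-0.06,40],[0,0,0,0,0,-0.06,40],[0,0,0,0,0,0,80],[0,0,0,0,0,0,80]]' 25
python3 - <<'E'
from h import *
o=observe();print(o['position'],o['q'],o['ft_force'],np.degrees(np.arctan2(o['tool_rot'][1,0],o['tool_rot'][0,0])))
w=load('wrist0.png')
for uv,z in [((324.3,299),.031),((251.7,308.3),.0515),((232,372),.03),((303,372),.03),((232,372),.0)]: print(at(w,uv,z))
p=o['position'];R=o['tool_rot'];print('tool-frame shift to grip',R.T@(np.array([.4292,-.0909,.13])-p))
im=grab('wrist','w3.png')
# knob bar check: dark pixels near the bar
c=load('w3.png');g=im['pixels'].max(2);K=proj(c,[[.5624,.188,.08]])[0];print('K',K)
x0,y0=(K-45).astype(int);m=(g[y0:y0+90,x0:x0+90]<45).astype(np.uint8)
n,l,s,ce=cv2.connectedComponentsWithStats(m)
j=1+np.argmax(s[1:,4]);pts=np.argwhere(l==j)[:,::-1];mu=pts.mean(0);ev,V=np.linalg.eigh(np.cov((pts-mu).T));v=V[:,1]
a,b=at(c,mu+[x0,y0],.08),at(c,mu+v*15+[x0,y0],.08);print(s[j],a,np.sqrt(ev),np.degrees(np.arctan2(*(b-a)[1::-1])))
E
```

```text
time_s: 8.72
position: [0.5617, 0.1885, 0.1917]
tool_rot: [[0.966, 0.258, -0.001], [0.258, -0.966, -0.0], [-0.001, -0.0, -1.0]]
ft_force: [-0.0, -0.3, -1.0]
grip_width: 0.0677
gripper_force: 0.0
[0.56168126 0.18850722 0.19169501] [7.11254171e+00 2.68795482e+01 6.91156946e+01 2.06683551e-03
 8.40573052e+01 8.21808507e+01] [-0.04337382 -0.28456852 -1.00974101] 14.931480214835009
[ 0.55151436 -0.09023345  0.031     ]
[ 0.4789002  -0.09088249  0.0515    ]
[ 0.4475096 -0.1804676  0.03     ]
[ 0.52760373 -0.1803629   0.03      ]
[ 4.38505142e-01 -2.02260860e-01  5.55111512e-17]
tool-frame shift to grip [-0.19994525  0.23584724  0.06183793]
K [322.68636179 231.81739267]Traceback (most recent call last):
  File "<stdin>", line 11, in <module>
    return _wrapfunc(a, 'argmax', axis=axis, out=out, **kwds)
    return bound(*args, **kwds)
ValueError: attempt to get argmax of an empty sequence
```

```bash
cat > bar.py <<'E'
from h import *
c=load('w3.png');g=cv2.imread('pics/w3.png').max(2);K=proj(c,[[.5624,.188,.08]])[0]
x0,y0=(K-45).astype(int);s_=g[y0:y0+90,x0:x0+90];print(np.percentile(s_,[0,2,10,25,50]))
t,m=cv2.threshold(s_,80,1,cv2.THRESH_BINARY_INV)
n,l,s,ce=cv2.connectedComponentsWithStats(m)
for j in 1+np.argsort(-s[1:,4])[:3]:
    pts=np.argwhere(l==j)[:,::-1];mu=pts.mean(0);ev,V=np.linalg.eigh(np.cov((pts-mu).T));v=V[:,1]
    a,b=at(c,mu+[x0,y0],.08),at(c,mu+v*15+[x0,y0],.08);print(s[j],a,np.sqrt(ev),np.degrees(np.arctan2(*(b-a)[1::-1])))
E
python3 bar.py
```

```text
[ 52.  58.  72. 125. 156.]
[ 32  19  27  49 858] [0.56469115 0.189179   0.08      ] [ 5.84778724 12.24163293] -162.69233231755356
[22 61  5  5 16] [0.54389727 0.20105554 0.08      ] [1.12488551 1.21674398] 74.36338856493404
[68 65  3  3  7] [0.55114667 0.16533872 0.08      ] [0.75592895 0.81649658] -75.05676751252341
```

```bash
python3 -m jog '[[0,0,0,-0.04,0.048,0,80],[0,0,0,-0.04,0.047,0,80],[0,0,0,-0.04,0.047,0,80],[0,0,0,-0.04,0.047,0,80],[0,0,0,-0.04,0.047,0,80],[0,0,0.125,0,0,0,80],[0,0,0.125,0,0,0,80],[0,0,0,0,0,0,80],[0,0,0,0,0,0,80]]'
python3 - <<'E'
from h import *
o=observe();print(np.degrees(np.arctan2(o['tool_rot'][1,0],o['tool_rot'][0,0])),o['tool_rot'].T@(np.array([.4292,-.0909,.010])-o['position']))
grab('wrist','w4.png'); grab('scene','sc4.png')
E
```

```text
time_s: 9.9
position: [0.4294, -0.0908, 0.1918]
tool_rot: [[1.0, 0.013, -0.001], [0.013, -1.0, 0.001], [-0.001, -0.001, -1.0]]
ft_force: [0.3, 0.8, 0.3]
grip_width: 0.0681
gripper_force: 0.0
0.7716784458776283 [4.62924536e-06 2.42411884e-04 1.81799013e-01]
```

The bar now reads 17.3° yaw, which is 1.36 rad, so the knob is at its stop. Going down onto the handles fully open.

```bash
python3 -m jog '[[0,0,0,0,0,0.05,100],[0,0,0,0,0,0.05,100],[0,0,0,0,0,0.04,100],[0,0,0,0,0,0.02,100],[0,0,0,0,0,0.01,100],[0,0,0,0,0,0.01,100],[0,0,0,0,0,0,100]]'; python3 -m jog '[[0,0,0,0,0,0,70],[0,0,0,0,0,0,65],[0,0,0,0,0,0,60],[0,0,0,0,0,0,55],[0,0,0,0,0,0,55]]' 30
```

```text
time_s: 10.88
position: [0.4296, -0.091, 0.0123]
tool_rot: [[1.0, 0.011, -0.0], [0.011, -1.0, 0.0], [-0.0, -0.0, -1.0]]
ft_force: [0.1, 0.3, 0.4]
grip_width: 0.0852
gripper_force: 0.0
time_s: 11.5
position: [0.4301, -0.0912, 0.0134]
tool_rot: [[1.0, 0.011, 0.002], [0.011, -1.0, -0.001], [0.002, 0.001, -1.0]]
ft_force: [-2.4, -0.3, 9.9]
grip_width: 0.0474
gripper_force: 8.5
```

```bash
python3 -m jog '[[0,0,0,0,0,-0.001,48],[0,0,0,0,0,-0.001,42],[0,0,0,0,0,-0.0005,36],[0,0,0,0,0,0,30],[0,0,0,0,0,0,0],[0,0,0,0,0,0,0],[0,0,0,0,0,0,0],[0,0,0,0,0,0,0]]' 45
```

```text
time_s: 12.5
position: [0.4297, -0.0909, 0.0154]
tool_rot: [[1.0, 0.011, 0.001], [0.011, -1.0, -0.0], [0.001, 0.0, -1.0]]
ft_force: [-2.2, 1.9, 9.0]
grip_width: 0.029
gripper_force: 43.8
```

```bash
python3 -m jog '[[0,0,0,0,0,-0.003,0],[0,0,0,0,0,-0.005,0],[0,0,0,0,0,-0.01,0],[0,0,0,0,0,-0.015,0],[0,0,0,0,0,-0.02,0],[0,0,0,0,0,-0.02,0],[0,0,0,0,0,-0.005,0],[0,0,0,0,0,0,0]]'
python3 - <<'E'
from h import *
o=observe();p=o['position'];print(np.degrees(np.arctan2(o['tool_rot'][1,0],o['tool_rot'][0,0])),o['wrist_torque'])
c=grab('wrist','w5.png');R=[p[0]+.116,p[1],.0295+.075]
for n in('wrist','scene','side'):
    c=grab(n,n+'5.png'); print(n,proj(c,[R,[p[0]+.05,p[1],.12],[.5685,.1205,.084]]).round(0).tolist())
E
```

```text
time_s: 13.5
position: [0.4295, -0.0909, 0.0929]
tool_rot: [[1.0, 0.011, 0.0], [0.011, -1.0, -0.0], [0.0, 0.0, -1.0]]
ft_force: [-0.2, 0.3, -2.7]
grip_width: 0.029
gripper_force: 44.4
0.6185484589027851 [-0.01777138  0.03157441  0.03971677]
wrist [[324.0, 15.0], [322.0, 196.0], [-185.0, -36.0]]
scene [[367.0, 279.0], [329.0, 282.0], [317.0, 236.0]]
side [[267.0, 202.0], [282.0, 179.0], [366.0, 244.0]]
```

The pliers are lifted and level. Carrying them so the bore hovers about 20 mm above the axle's end.

```bash
python3 -m jog '[[0,0,0,0.002,-0.015,0,0],[0,0,0,0.004,-0.03,0,0],[0,0,0,0.004,-0.03,0,0],[0,0,0,0.004,-0.03,0,0],[0,0,0,0.004,-0.03,0,0],[0,0,0,0.004,-0.03,0,0],[0,0,0,0.002,-0.025,0,0],[0,0,0,0.0019,-0.0198,0,0],[0,0,0,0,0,0.006,0],[0,0,0,0,0,0,0]]'
python3 - <<'E'
from h import *
o=observe();p=o['position'];T=o['tool_rot'];print(np.degrees(np.arctan2(T[1,0],T[0,0])),p)
t=np.linspace(0,2*np.pi,60)
def circ(x,y,z,r): return np.c_[x+r*np.cos(t),y+r*np.sin(t),0*t+z]
B=p+T@[.1154,0,0]; zb=p[2]-.0154+.0295
out=[]
for n,W,H,s,ctr in(('wrist',800,330,3.3,None),('scene',400,270,6,1),('side',400,270,6,1)):
    c=grab(n,n+'6.png'); im=(255*(c['pixels'][:,:,::-1]/255.)**.7).astype(np.uint8)
    q=proj(c,[[B[0],B[1],zb-.006]])[0]; print(n,q,zb,B)
    w,h=W/s,H/s; x0=q[0]-w/2; y0=max(0,q[1]-h/2); 
    A=np.array([[s,0,-s*x0],[0,s,-s*y0]]); im=cv2.warpAffine(im,A,(W,H),flags=cv2.INTER_CUBIC); np.save('pics/'+n+'6A.npy',A)
    for P,col in((circ(.5685,.1205,.084,.0125),(255,0,0)),(circ(B[0],B[1],zb+.0015,.016),(0,0,255))):
        uv=proj(c,P)@A[:,:2].T+A[:,2]
        for u in uv: cv2.circle(im,(int(u[0]),int(u[1])),1,col,-1)
    out.append(im)
cv2.imwrite('pics/c6.png',np.vstack([out[0],np.hstack(out[1:])]))
E
```

```text
time_s: 14.95
position: [0.4526, 0.1191, 0.0863]
tool_rot: [[1.0, 0.011, -0.002], [0.011, -1.0, -0.0], [-0.002, 0.0, -1.0]]
ft_force: [-0.3, -0.3, -1.3]
grip_width: 0.0287
gripper_force: 44.5
0.6404306478159263 [0.45258846 0.11910232 0.08625556]
wrist [320.84015331  20.51444481] 0.10035555824379189 [0.56798109 0.12039219 0.08606172]
scene [316.25580334 231.53447098] 0.10035555824379189 [0.56798109 0.12039219 0.08606172]
side [366.2803289  239.46812686] 0.10035555824379189 [0.56798109 0.12039219 0.08606172]
```

View pics/c6.png

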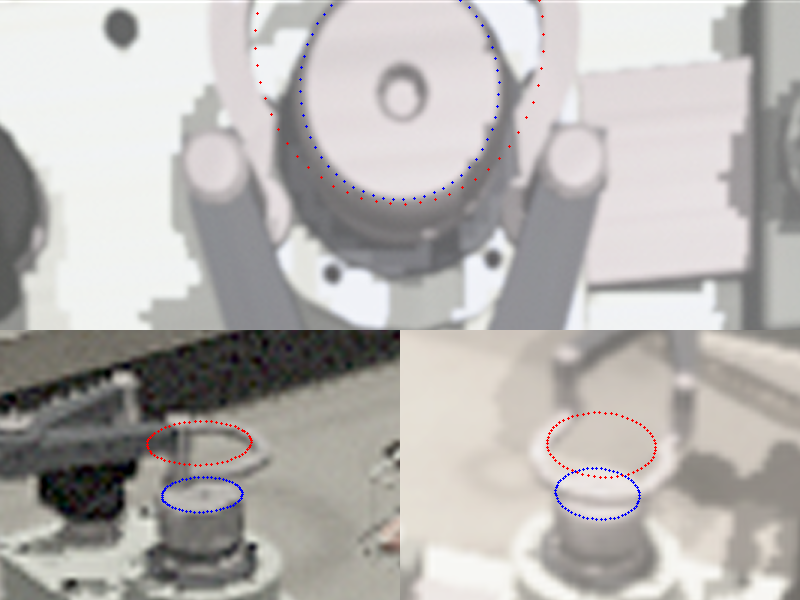

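The axle's end and its centre hole (401,92 in the wrist crop) fit the blue circle. The ring hangs around it with the shank tops at (215,155) and (577,155), and its inner edges at about x = 250 and 548. In the side crop the ring's outer edges are at x = 530 and 680, with the bottom at y ≈ 500, slightly lower than predicted (sag). I'll check the numbers.

Run:
```python
from h import *
o=observe();p=o['position'];T=o['tool_rot'];w=load('wrist6.png');A=np.load('pics/wrist6A.npy')
inv=lambda A,u:((u[0]-A[0,2])/A[0,0],(u[1]-A[1,2])/A[1,1])
pz=p[2]-.0154
print('tool',p,'dir',T[:,0])
for n,u,z in(('shL',(215,153),.049),('shR',(577,153),.049)): print(n,(at(w,inv(A,u),pz+z)-p)@T)
for n,u in(('inL',(250,50)),('inR',(548,50)),('outL',(211,50)),('outR',(582,50))): print(n,(at(w,inv(A,u),pz+.031)-p)@T)
print('axle hole',at(w,inv(A,(402,97)),.082),at(w,inv(A,(401,92)),.084))
B=p+T@[.1154,0,0]
for n in('side','scene'):
    c=load(n+'6.png');A=np.load(f'pics/{n}6A.npy')
    for sag in(0,.07):
        P=[[B[0]+.0206*np.cos(a),B[1]+.0206*np.sin(a),pz+.028-sag*(.019+.0206*np.cos(a))] for a in np.radians([0,90,-90,45,-45,20])]
        print(n,sag,(proj(c,P)@A[:,:2].T+A[:,2]).round(0).tolist())
```

```text
tool [0.45319218 0.11863997 0.08688533] dir [ 9.99950059e-01  9.99141806e-03 -2.27481810e-04]
shL [ 0.09972887 -0.01881649 -0.03362348]
shR [ 0.09976861  0.01710033 -0.03362197]
inL [ 0.11415274 -0.0171596  -0.01562669]
inR [ 0.11418908  0.01582107 -0.01562531]
outL [ 0.1141496  -0.02147643 -0.01562687]
outR [ 0.11419462  0.01958413 -0.01562515]
axle hole [0.56827298 0.12021105 0.082     ] [0.56828905 0.12032875 0.084     ]
side 0 [[174.0, 160.0], [264.0, 139.0], [133.0, 105.0], [229.0, 161.0], [135.0, 137.0], [199.0, 164.0]]
side 0.07 [[174.0, 168.0], [264.0, 142.0], [133.0, 108.0], [228.0, 168.0], [135.0, 143.0], [198.0, 171.0]]
scene 0 [[261.0, 106.0], [172.0, 96.0], [234.0, 145.0], [222.0, 93.0], [266.0, 127.0], [246.0, 99.0]]
scene 0.07 [[261.0, 114.0], [172.0, 100.0], [234.0, 149.0], [222.0, 100.0], [266.0, 134.0], [247.0, 107.0]]
```

Run:
```python
from h import *
o=observe();p=o['position'];T=o['tool_rot'];w=load('wrist6.png');pz=p[2]-.0154
g=cv2.imread('pics/wrist6.png',0)
q=proj(w,[p+T@[.052,0,p[2]-pz-.0515]])[0].astype(int);print(q)
s=g[q[1]-50:q[1]+50,q[0]-50:q[0]+50]
for r in range(0,100,5): print(' '.join('%3d'%v for v in s[r,::4]))
m=cv2.threshold(s,150,255,cv2.THRESH_BINARY)[1]
n,l,st,ce=cv2.connectedComponentsWithStats(m)
for j in range(1,n):
    if st[j,4]>20: print(st[j],(at(w,ce[j]+q-50,pz+.0515)-p)@T)
g=cv2.imread('pics/scene6.png',0);A=np.load('pics/scene6A.npy');i=lambda u,v:(int((u-A[0,2])/6),int((v-A[1,2])/6))
x,y=i(200,80);print('scene from',x,y)
for r in range(y,y+16): print(r,' '.join('%3d'%v for v in g[r,x:x+16]))
```

```text
[322 193]
233 228 185 104 105 107 107 107 106 107  96 106 106 135 140 112 111 110 111 112 112 110 139 153 152
148 149 168 105 106 104 107 107 107 106 105 170 175 176 114 111 110 110 109 112 111 110 153 150 155
146 171 143 102 104 104 106 106 106 104 107 129 175 169 108 109 110 110 109 111 110 118 154 151 159
114 164 114 105 102 103 104 106 106 106 106 105 153 142 110 109 110 110 109 110 108 139 153 152 158
107 108 106 105 102 102 102 106 106 105  99  86  90  85  93 104 109 109 108 109 108 160 157 155 157
105 105 107 107 102 102 102 100  74 105 106 109 111 111 112 110  99 104 108 107 115 168 163 160 157
104 105 106 105 103 102  88  82 104 105 107 107 107 107 109 110 110 105 101 106 142 169 167 165 160
102 103 101 103 101  99  86 105 105 107 104 137 183 164 127 108 109 110 107 102 167 169 169 167 165
 99  99  97  96  96  98  97 104 104 115 199 205  98 203 210 178 107 111 111 102 171 171 171 170 169
 94  93  91  89  90  90 104 105  88 184 202 204  98 202 208 212 101 111 111 108 170 171 172 170 171
 93  90  91  90  91  86 100 100  75 189 196 199  95 196 203 205 139 105 107 105 171 172 17
[... 1781 characters left out ...]
 148 137 136 141 140
228 143 148 149 145 151 146 147 133 104  96 154 162 145 138 142 143
229 142 141 141 140 137 138 137 139 143 108 138 154 147 151 145 143
230 143 137 134 133 133 138 141 145 155 159 156 134 127 144 147 151
231 137 138 144 142 146 144 150 163 171 156 124  79 118 148 146 146
232 148 148 150 149 152 153 154 139 106  86  92 119 145 151 150 145
233 124 113 117 118 118 104  90  87  77 110 143 151 148 149 147 148
234  97 100  98  92  97 108 117 116 137 144 137 139 138 139 140 140
235 152 157 162 165 159 158 139 132 130 131 127 133 134 132 134 136
236 144 122 143 157 153 160 155 137 128 127 129 131 134 123 125 129
237 143 126 148 158 159 153 148 124 135 142 140 136 134 133 133 133
```

The pivot screw reads 52.5 mm ahead of the tool, so the pliers sit about 2.5 mm further forward in the grip than assumed. I'll get the ring's own edges directly.

Run:
```python
from h import *
g=cv2.imread('pics/wrist6.png')[:,:,0].astype(int);A=np.load('pics/wrist6A.npy');print('x0',-A[0,2]/3.3)
for r in range(0,62,4): print(r,'L',' '.join('%3d'%v for v in g[r,262:286]),' R',' '.join('%3d'%v for v in g[r,355:380]))
o=observe();p=o['position'];T=o['tool_rot'];pz=p[2]-.0154
t=np.radians(np.arange(-180,180,2))
for d in(.1155,.117,.1185):
  for sag in(0,.05):
    B=p+T@[d,0,0]
    def ci(z): return np.c_[B[0]+.0206*np.cos(t),B[1]+.0206*np.sin(t),pz+z-sag*(.019+.0206*np.cos(t))]
    s=proj(load('scene6.png'),np.r_[ci(.031),ci(.028)]);e=proj(load('side6.png'),np.r_[ci(.031),ci(.028)])
    print(d,sag,'scene right',s[s[:,0].argmax()].round(1),'scene bottom',s[:,1].max().round(1),'side bottom',e[e[:,1].argmax()].round(1),'side l/r',e[:,0].min().round(1),e[:,0].max().round(1))
h=cv2.imread('pics/side6.png',0)
for r in range(240,264): print(r,' '.join('%3d'%v for v in h[r,350:386:2]))
```

```text
x0 199.62803209674976
0 L 230 220 207 202 203 203 205 207 218 223 216 207 189 155 137 184 226 235 235 234 230 222 215 214  R 245 246 243 232 189 133 103 116 161 192 201 200 201 204 201 198 197 198 198 203 218 228 233 234 235
4 L 225 213 204 201 198 198 199 197 198 198 198 193 170 155 194 233 240 239 232 208 175 160 158 159  R 245 245 244 244 245 247 243 210 163 173 194 201 200 199 199 198 197 197 198 199 209 225 233 234 234
8 L 228 213 202 199 197 198 199 200 199 200 201 191 169 173 217 235 227 196 170 159 158 160 167 171  R 245 245 245 245 245 246 244 229 189 177 193 200 202 201 201 202 198 198 198 198 211 227 236 238 237
12 L 230 217 203 199 198 199 200 201 201 201 200 193 175 163 166 169 164 160 159 158 177 221 237 240  R 246 246 245 245 244 246 246 239 209 185 195 202 201 201 202 201 201 199 200 200 213 226 232 234 234
16 L 233 221 205 199 199 201 200 200 200 200 198 195 186 191 224 239 243 242 242 242 241 241 240 239  R 227 228 231 239 244 246 244 231 208 195 201 203 203 201 203 201 202 203 200 204 218 227 232 232 232
20 L 237 228 215 201 199 200 200 201 201 201 201 200 196 200 
[... 3919 characters left out ...]
 240 215 208 209
255 212 229 223 167 129 124 103 100 102  99 103 112  96 156 240 230 219 209
256 237 231 241 209 120 118 116 116 115 106 119 113  93 172 240 242 237 225
257 242 230 241 226 137 115 116 140 145 124 117 101  98 184 240 242 242 241
258 242 215 237 241 191 118 106 115 125 120 108 100 123 219 236 238 242 237
259 241 199 213 241 236 167 114  99 114 115 117 148 188 218 220 220 241 191
260 240 196 166 229 241 230 165 118 115 114 147 219 238 235 166 208 241 180
261 239 219 149 180 236 240 229 174 154 149 198 230 232 214 142 178 240 181
262 241 207 152 146 184 229 231 225 209 203 174 182 166 148 146 173 232 182
263 242 220 181 146 145 170 199 219 229 228 165 170 139 136 143 168 182 177
```

Run:
```python
from h import *
o=observe();p=o['position'];T=o['tool_rot'];pz=p[2]-.0154;w=load('wrist6.png')
for r in(6,8.5,11):
  for z in(.031,.0295,.028):
    a=at(w,(319.05,r),pz+z);print(r,z,a.round(4),'bore tool x',((a-p)@T)[0]-.0034,'offset to axle',a[:2]-[.0034,0]-[.5683,.1203],'width',np.linalg.norm(at(w,(262.8,r),pz+z)-at(w,(375.3,r),pz+z)))
```

```text
6 0.031 [0.5703 0.121  0.1025] bore tool x 0.1136890124738433 offset to axle [-0.00143316  0.00071724] width 0.040834438241961014
6 0.0295 [0.5707 0.121  0.101 ] bore tool x 0.11417184063235435 offset to axle [-0.00095085  0.00073708] width 0.04125145071387837
6 0.028 [0.5712 0.1211 0.0995] bore tool x 0.11465466879086539 offset to axle [-0.00046854  0.00075691] width 0.041668463185795736
8.5 0.031 [0.5695 0.121  0.1025] bore tool x 0.11289450827810663 offset to axle [-0.00222764  0.00071075] width 0.04090346133823157
8.5 0.0295 [0.5699 0.121  0.101 ] bore tool x 0.11336922274207752 offset to axle [-0.00175344  0.00073052] width 0.041321178692920284
8.5 0.028 [0.5704 0.1211 0.0995] bore tool x 0.11384393720604842 offset to axle [-0.00127924  0.00075029] width 0.041738896047609025
11 0.031 [0.5687 0.121  0.1025] bore tool x 0.11209733081407111 offset to axle [-0.00302479  0.00070424] width 0.040972726138576124
11 0.0295 [0.5691 0.121  0.101 ] bore tool x 0.11256390428335365 offset to axle [-0.00255873  0.00072394] width 0.04139115084438445
11 0.028 [0.5696 0.121  0.0995] bore tool x 0.11303047775263608 offset to axle [-0.00209268  0.00074364] width 0.041809575550192775
```

Several cues (scene edge, pins and widest row) put the bore about 1.5–2 mm too far forward and 0.6 mm to the left, with the ring's back sagging about 0.06 rad. I'll shift it, pitch the nose up slightly to level it, and start down watching the force.

```bash
python3 -m jog '[[0,0,0,-0.0012,0.0006,0,0],[0,0.02,0,0,0,0,0],[0,0.015,0,0,0,0,0],[0,0,0,0,0,0,0]]'; python3 -m jog '[[0,0,0,0,0,0.005,0],[0,0,0,0,0,0.005,0],[0,0,0,0,0,0.004,0],[0,0,0,0,0,0.004,0],[0,0,0,0,0,0.003,0],[0,0,0,0,0,0,0],[0,0,0,0,0,0,0]]'
```

```text
time_s: 15.6
position: [0.4518, 0.1185, 0.087]
tool_rot: [[0.999, 0.011, 0.035], [0.011, -1.0, 0.0], [0.035, -0.0, -0.999]]
ft_force: [-0.2, 1.1, -1.5]
grip_width: 0.0289
gripper_force: 44.5
time_s: 16.48
position: [0.4529, 0.1185, 0.0661]
tool_rot: [[0.999, 0.011, 0.035], [0.011, -1.0, 0.0], [0.035, -0.0, -0.999]]
ft_force: [-0.0, -0.1, -1.7]
grip_width: 0.0288
gripper_force: 44.5
```

```bash
python3 -m jog '[[0,0,0,-0.0008,0,0,0],[0,0,0,-0.0001,0,0.003,0],[0,0,0,-0.0001,0,0.003,0],[0,0,0,-0.0001,0,0.003,0],[0,0,0,-0.0001,0,0.003,0],[0,0,0,-0.0001,0,0.003,0],[0,0,0,0,0,0,0],[0,0,0,0,0,0,0]]'
python3 - <<'E'
from h import *
P=[];[P.append(observe()) for _ in range(1)]
o=P[0];p=o['position'];T=o['tool_rot'];print(p,o['ft_force'],o['wrist_torque'])
for n in('wrist','scene','side'): grab(n,n+'7.png')
t=np.radians(np.arange(-180,180,2));ax=np.array([.5683,.1203])
ci=lambda r,z,tl=0:np.c_[ax[0]+r*np.cos(t),ax[1]+r*np.sin(t),z-tl*r*np.cos(t)]
for n in('scene','side'):
    c=load(n+'7.png')
    for tl in(0,.03):
        s=proj(c,np.r_[ci(.0206,.0695,tl),ci(.0206,.0665,tl)]);print(n,tl,'ring should: right',s[s[:,0].argmax()].round(1),'left',s[s[:,0].argmin()].round(1),'bottom',s[s[:,1].argmax()].round(1))
    s=proj(c,ci(.014,.08));print('axle l/r',s[:,0].min().round(1),s[:,0].max().round(1))
g=cv2.imread('pics/scene7.png',0)
for r in range(228,250): print(r,' '.join('%3d'%v for v in g[r,302:336]))
g=cv2.imread('pics/side7.png',0)
print()
for r in range(242,262): print(r,' '.join('%3d'%v for v in g[r,350:384]))
E
```

```text
time_s: 17.48
position: [0.4521, 0.1185, 0.0509]
tool_rot: [[0.999, 0.011, 0.035], [0.011, -1.0, 0.0], [0.035, -0.0, -0.999]]
ft_force: [-0.4, 0.8, -1.4]
grip_width: 0.0291
gripper_force: 44.5
[0.45205393 0.1184681  0.05094185] [-0.41130309  0.81671046 -1.35073308] [0.03325742 0.0881729  0.03402169]
scene 0 ring should: right [327.8 244.7] left [305.8 243.9] bottom [316.4 249.9]
scene 0.03 ring should: right [327.8 244.9] left [305.8 243.6] bottom [316.7 249.8]
axle l/r 309.1 324.1
side 0 ring should: right [376.8 251.3] left [353.9 251.4] bottom [366.2 259. ]
side 0.03 ring should: right [376.8 251.2] left [353.9 251.5] bottom [366.1 259.3]
axle l/r 357.9 373.5
228  11  14  18  10  90 129 133 133 132 130 137 139 141 143 143 144 143 145 143 144 136 138 138 136 143 135 136 141 141 145 147 142 142 148
229  19  16  10   8  55 128 140 137 139 137 146 143 146 142 146 142 144 139 139 135 134 137 136 141 141 147 146 146 146 147 147 145 141 147
230   2   2  13   0  62 138 146 142 144 144 142 140 138 137 135 135 133 134 136 143 143 147 146 144 148 148 149 147 147 150 146 146 149 146
231   0  
[... 4751 characters left out ...]

257 242 240 231 230 241 236 197 137 129 150 183 204 206 209 218 224 213 194 195 203 205 209 208 195 162 138 147 184 222 234 230 222 179 170
258 241 236 215 208 236 235 211 172 129 117 124 141 160 174 189 208 217 201 199 199 192 178 161 142 126 120 145 211 231 213 183 177 171 170
259 241 233 199 168 213 236 238 229 189 155 123 119 119 122 126 133 136 131 130 130 129 125 119 119 120 127 165 216 220 179 170 171 173 173
260 240 234 197 154 167 203 229 238 236 221 193 167 123 106 109 114 111 107 109 113 117 124 130 142 163 191 213 217 182 161 170 186 206 208
261 239 240 219 163 148 156 179 220 235 237 238 230 183 154 162 165 144 138 139 146 164 184 185 185 208 226 213 168 147 154 173 214 239 241
```

At groove height the scene view puts the ring's near-side band at row 248 (expected 247.4–248.4), and its right edge at column 328 (expected 327.8). The forces are unchanged from free air and the grip is steady, so there is no sign of contact. Handing in.

```bash
python3 -c "
from rig import job
print(job.close_job())"
```

```text
the job is handed in; nothing more can be done
None
```

The job is handed in: the knob is at its stop, and the spread ring is held level with the groove. My image measurements put it clear of the axle, though the fore-aft position is only good to about 1 mm against 2 mm of clearance.

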